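Pin the gate-leg hinge

ROBOT

A 7-joint arm with a two-finger parallel gripper is mounted at the origin on the work surface. World frame = base frame: x ahead of the robot, y to its left, z up, the work surface at z = 0. Lengths are in mm, angles in rad, forces in N, time in s.
With the tool pointing down it reaches from about 400 to 875 mm from the base axis. Payload 4.4 kg.
Tool frame: the origin (TCP) lies on the centre line of the jaws, within the pads' length; the fingertips stand 17 mm ahead of it and the grasp point (between the pads) lies 2 mm behind it; z points along the fingers, y is the direction in which the jaws open and shut (so a half turn about z gives the same grasp; the last joint's range is limited). The gripper opens to 85 mm and grips with 20 to 120 N. Pads are 22 mm wide; open, the fingers measure 114 mm over their backs; the gripper's body (76 mm by 85 mm) begins 54 mm behind the grasp point. The pads swing forward as they close: fully open they stand 13 mm farther back than shut.
Start: joints at [-1.41, 0.628, 0.038, 1.517, -0.027, 0.996, -0.02], TCP at [146.134, 633.374, 248.313] pointing down, gripper open.
Joint ranges: [-3.06, 3.06], [-0.37, 2.12], [-1.25, 1.32], [0.18, 2.47], [-1.1, 4.24], [0.23, 1.98], [-2.94, 2.94]. Speed limits (rad/s): [2.57, 2.57, 3.14, 3.14, 3.14, 3.14, 3.14].

INTERFACE

Orientations are given as a unit quaternion [x, y, z, w].
In Python, from rig import env gives the robot as it stands.
- The arm moves only by the shell command python3 -m handwheel 'ROWS' [FORCE]. ROWS is JSON, a list of rows, each a list of 3 entries, a list of its own where there are three numbers: the shift along the tool's x, y, z in mm, then the turn, a rotation vector about the tool's x, y, z in degrees, then the closure in counts, from 0 (fully open) to 255 (shut). A call has 1 to 8 rows; each row is the pose to reach, as a shift and turn from the pose commanded when the call began, along the tool's axes at that moment; what a row does not reach only later rows make up. A row lasts 1/10 s, in which the tool goes at most 50 mm and 8.59 degrees, less where a joint would pass 70% of its speed; a pose out of reach is approached as far as the arm can. A call with a gripper value outside its range is refused whole. The fingers move at their own pace and stop on an object; FORCE is the grip in N (left out, the last holds). Time passes only in rows, so rows that repeat a pose let the fingers close. It gives the time, the measured TCP pose, the force and the opening at its end, in the units of the state.
- env.observe(): the state, without advancing time (a new reading comes with each control period).
- env.snapshot(name): name is "scene" or "top"; returns a dict with "frame" (480x640x3 uint8, red, green, blue), "depth" (480x640 float32, mm along the optical axis (not along the pixel's ray), 0 where there is no reading), "mtx" (3x3 intrinsics, pixels), "k1" (the pictures are not rectified: a ray, as slopes to the right and down, at radius r is drawn at 1 + k1 r^2 times it, then the intrinsics apply), "cam_to_world" (4x4, takes a point from camera to world coordinates). Camera axes: x right, y down, z forward; pixel columns grow to the right and rows downward; lengths in mm; the calibration is good to about 2 mm. A picture is of the moment at which its call begins.
- env.job_done(): hands the job in, once; it reports no verdict.
The state is a dict: "t": time; "joint_positions": joint angles; "qvel": joint speeds; "joint_efforts": joint torques, N m; "tcp_pos": TCP position; "tcp_rot": TCP orientation; "force": force on the tool from outside, world axes, zero at the start; "wrist_torque": the same for the moment, N m; "width": opening from 0.0 (shut) to 1.0 (fully open).
Only numpy, scipy, OpenCV 4.12 (cv2) and the standard library are available. Lean on these libraries where they do the work, as an engineer would, in place of code of your own. Each camera call takes 0.05 s, during which the arm holds its last target. There are 200 camera calls.

TASK

Slide the loose table rail along the bench until its knuckle lies over the knuckle of the half held in the cradle, butted gently against the shoulder, then take the square-headed steel pin from the rack and push it down through both knuckles until its head sits flush on the rail, and let go. The holes will not line up by measurement: feel for the lower one with light force (the wood bruises under a hard shove of 35 N or more). Leave the other pins, the tape measure, the castor and the tools where they are.

Things in the scene. Friction and masses are not known exactly. Their poses are not given: they have to be found in the camera images.
- cradle: Low plywood cradle fixed to the bench; its two jaws (40 mm high, 90 mm beyond the origin in x) hold the hinge's fixed half. Origin on the bench below where the pin axis would be were the fixed half clamped dead centre; x runs level from the loose rail's side towards the fixed half's body, z up.
- knuckle_nominal (a point): On the cradle, 34 mm above its origin, same axes: where the middle of the lower hole's mouth would be, dead centre. The fixed half (brown wooden bar 44 mm wide, itself not measured) was clamped by eye: it is off by up to 10 mm either way along x and along y, not turned, and slips only above 45 N.
- shoulder_nominal (a point): 25 mm beyond knuckle_nominal in x: foot of the shoulder, an upright face 44 mm wide, z 34 to 62 mm. Before it lies the lower knuckle, a flat tongue 48 mm long, z 6 to 34 mm, bare bench below, with an upright through hole 14 mm wide (1.5 mm chamfer), axis 25 mm before the shoulder. It shares the fixed half's offset.
- rail: Loose half: brown wooden rail lying on the bench, 190 x 40 x 62 mm, 0.2 to 0.4 kg. Origin on its underside (bench level), x along it towards its knuckle, z up. Full height from x = -80 to 60 mm; from 60 to 110 mm only the upper 26 mm is left (underside at z = 36 mm): the upper knuckle, which passes over the lower one with 2 mm of air.
- rail_hole (a point): Centre of the top mouth of the upper knuckle's upright through hole: 85 mm along x from the rail's origin, 62 mm above the bench; hole 14 mm wide, 1.5 mm chamfer; axes as the rail's. It is 25 mm from the rail's flat end: with that end butted on the shoulder the two holes agree along the cradle's x.
- pin: Steel hinge pin, about 0.12 kg, tip down in the rack; the only square head there. Origin at the tip's centre, z up along it. Shank 12 mm thick, 58 mm long, the first 4 mm a cone from 8 mm wide; then a square head 20 x 20 mm, 34 mm tall (58 to 92 mm from the tip), sides along its x and y. Its head rests on the wood, in the rack (66 mm high) and when home (tip 4 mm above the bench).
- rack: The dark wooden pin rack, fixed: block 180 x 50 x 66 mm, origin at the centre of its underside, x along its length, with three vertical 14 mm through holes at x = -60, 0 and 60 mm, each with one pin in it; which stands where varies.
- bolt: Bystander in the rack: a steel bolt with a round domed head 28 mm wide, 11 mm tall; origin at the tip.
- dowel: Bystander in the rack: a pale wooden dowel with a round knob 26 mm wide, 22 mm tall; origin at the tip.
- tape: Bystander on the bench: a yellow tape measure, 65 x 40 x 60 mm, origin under its centre.
- screwdriver: Bystander on the bench: a screwdriver.
- castor: Bystander on the bench: a furniture castor, 88 mm tall with its stem, origin under its centre.
- hammer: Bystander on the bench: a hammer.
- pliers: Bystander on the bench: pliers with blue handles, about 190 mm long.
There are look-alikes about, which are no part of the job. What is shaped like the rail but purple is not meant.

How it is judged (in metres and radians):
On the way:
1. the rail's knuckle lies over the fixed knuckle, rail flat on the bench, holes roughly in line (x of rail_hole in the frame of cradle between -0.014 and 0.014 m and y of rail_hole in the frame of cradle between -0.014 and 0.014 m and height (world z) of rail below 0.006 m and angle between the x axis of rail and the x axis of cradle, either way round below 0.2 rad), for 0.2 s.
At the end, for the whole second after the job is handed in: Rail flat on the bench (4 mm, 0.05 rad), its hole within 14 mm of the cradle's centre in x and y, so over the fixed knuckle; the pin upright in it (0.08 rad, 4 mm off axis), tip less than 6.5 mm above the rail's underside (head within 2.5 mm of flush), so through both knuckles; all at rest (x of rail_hole in the frame of cradle between -0.014 and 0.014 m and y of rail_hole in the frame of cradle between -0.014 and 0.014 m and height (world z) of rail below 0.004 m and angle between rail's own z axis and vertical below 0.05 rad and horizontal distance between pin and rail_hole below 0.004 m and z of pin in the frame of rail below 0.0065 m and angle between pin's own z axis and vertical below 0.08 rad and linear speed of each of pin, rail below 0.01 m/s); the robot touches nothing.
It fails at once if the pin is shoved into the wood with more than 35 N (pin on the fixed half or on the rail) (contact force between pin and cradle above 35 N or contact force between pin and rail above 35 N).
It fails at once if the rail is shoved against the fixed half with more than 35 N (contact force between rail and cradle above 35 N).
It fails at once if a bystander (tape measure, screwdriver, castor, pliers, hammer, round-headed bolt, wooden dowel) is moved by more than 25 mm (distance of any of tape, screwdriver, castor, pliers, hammer, bolt, dowel from where it was at the start of the episode above 0.025 m).
It also fails if it takes over 72 s, if anything falls off the work surface, if the arm or the gripper's body presses on something with over 40 N, if the wrist force passes 120 N, or if a joint passes its speed limit or range.

## Working session

There is one attempt and no reset: what is moved stays moved. The work goes in short steps, Python scripts to look and compute and a shell command to move; the robot and the scene stay as the last step left them, time stands still between calls to the robot, and variables do not carry over. Pictures are saved under pics/ and viewed, about 8 in all and at most 12, crops included, and the job is handed in when it is done.

```bash
mkdir -p pics; ls; python3 - <<'E'
from rig import env
import cv2,numpy as np
s=env.observe();print({k:np.round(v,3).tolist() for k,v in s.items()})
for n in("scene","top"):
    d=env.snapshot(n);np.savez(f"{n}0.npz",**d);cv2.imwrite(f"pics/{n}0.png",d["frame"][:,:,::-1]);print(n,d["mtx"].round(1).tolist(),d["k1"],np.round(d["cam_to_world"],3).tolist(),(d["depth"]>0).mean())
E
```

```text
pics
{'t': 0.0, 'joint_positions': [-1.41, 0.629, 0.038, 1.518, -0.027, 0.996, -0.02], 'qvel': [0.001, -0.001, -0.001, -0.001, 0.0, 0.0, 0.001], 'joint_efforts': [-0.001, -56.341, 1.226, -19.344, 0.011, 0.011, 0.0], 'tcp_pos': [145.974, 632.784, 247.388], 'tcp_rot': [0.113, 0.994, -0.001, -0.0], 'force': [-0.17, -0.351, -0.812], 'wrist_torque': [-0.0, -0.071, 0.02], 'width': 0.999}
scene [[508.9, 0.0, 325.2], [0.0, 508.9, 238.7], [0.0, 0.0, 1.0]] -0.010343475110790697 [[0.495, 0.576, -0.651, 1302.117], [0.869, -0.339, 0.361, -368.85], [-0.012, -0.744, -0.668, 775.085], [0.0, 0.0, 0.0, 1.0]] 0.9947330729166667
top [[446.3, 0.0, 320.4], [0.0, 446.3, 245.3], [0.0, 0.0, 1.0]] 0.006773052009083675 [[0.016, -0.997, 0.072, 529.546], [-1.0, -0.014, 0.026, 3.607], [-0.025, -0.072, -0.997, 1094.833], [0.0, 0.0, 0.0, 1.0]] 0.9959342447916667
```

View pics/top0.png

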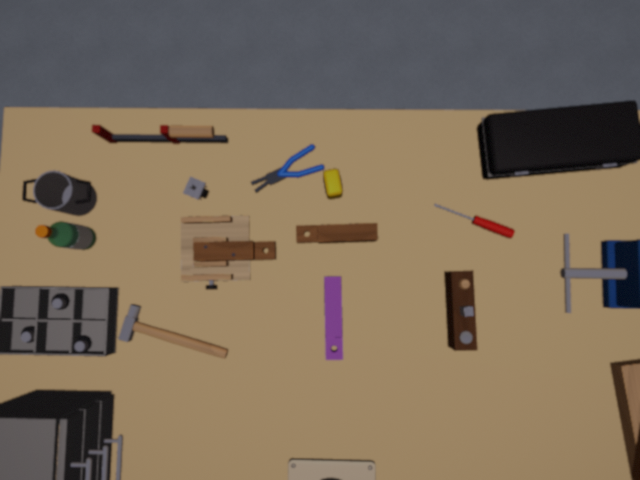

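View pics/scene0.png

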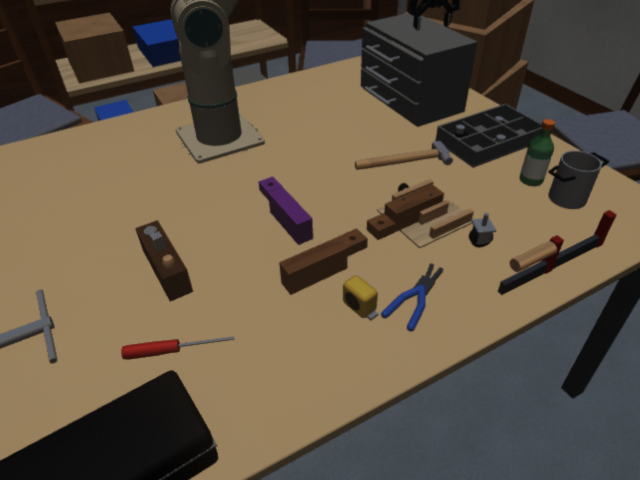

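The top view shows:
- **Brown rail** at (337,233), hole at (307,234). The purple look-alike is at (334,318) and is not meant.
- **Fixed half in the cradle** at (235,251), with the tongue hole at (266,251).
- **Rack** at (462,311): pale knob (465,284), squarish head (468,311), round head (466,338). The middle one fits "square head". I'll confirm it in a crop.

```bash
cat > h.py <<'E'
import numpy as np,cv2
def load(n):
    return dict(np.load(n+".npz"))
def undist(d,uv):
    K=d["mtx"];D=np.array([float(d["k1"]),0,0,0])
    return cv2.undistortPoints(np.float64(uv).reshape(-1,1,2),K,D).reshape(-1,2)
def ray(d,uv):
    p=undist(d,uv);T=d["cam_to_world"];v=np.c_[p,np.ones(len(p))]@T[:3,:3].T
    return T[:3,3],v
def plane(d,uv,z):
    o,v=ray(d,uv);return o+v*((z-o[2])/v[:,2])[:,None]
def cloud(d):
    vv,uu=np.mgrid[0:480,0:640];o,v=ray(d,np.c_[uu.ravel(),vv.ravel()])
    return (o+v*d["depth"].reshape(-1,1)).reshape(480,640,3)
def tri(d1,uv1,d2,uv2):
    o1,v1=ray(d1,[uv1]);o2,v2=ray(d2,[uv2]);v1=v1[0];v2=v2[0]
    s=np.linalg.lstsq(np.c_[v1,-v2],o2-o1,rcond=None)[0]
    a=o1+s[0]*v1;b=o2+s[1]*v2;return (a+b)/2,np.linalg.norm(a-b)
E
python3 - <<'E'
from h import *
t=load("top0");s=load("scene0")
C=cloud(t);z=C[...,2]
print("table z",np.median(z[380:440,380:560]))
def rect(name,box,lo,hi):
    u0,v0,u1,v1=box;m=np.zeros((480,640),np.uint8);m[v0:v1,u0:u1]=((z>lo)&(z<hi))[v0:v1,u0:u1]
    n,L,st,_=cv2.connectedComponentsWithStats(m);k=1+st[1:,4].argmax();m=(L==k)
    zz=np.median(z[m]);vs,us=np.nonzero(m);P=plane(t,np.c_[us,vs],zz)
    r=cv2.minAreaRect(np.float32(P[:,:2]));print(name,m.sum(),"z",zz.round(1),"rect",np.round(r[0],1),np.round(r[1],1),round(r[2],1))
rect("rail",(280,210,395,255),50,75)
rect("fixed",(180,215,290,285),50,75)
rect("rack",(435,260,490,360),55,74)
rect("tongue",(250,235,290,270),25,45)
rect("jaw1",(180,205,260,228),30,50);rect("jaw2",(180,265,260,285),30,50)
for nm,b in(("L",(455,275,475,293)),("M",(455,300,482,322)),("R",(455,328,480,350))):
    rect(nm,b,72,110)
for n,p in(("railhole",(307,234)),("lowhole",(266,251))):
    print(n,plane(t,[p],62 if n[0]=="r" else 34).round(1))
a=cv2.resize(t["frame"][260:360,435:500],None,fx=5.5,fy=5.5,interpolation=3)
b=cv2.resize(t["frame"][205:290,175:305],None,fx=3.2,fy=3.2,interpolation=3)
c=cv2.resize(s["frame"][210:300,120:200],None,fx=4,fy=4,interpolation=3)
o=np.zeros((560,800,3),np.uint8);o[:550,:357]=a;o[:272,360:776]=b;o[:0]=0
c=cv2.resize(c,(256,280));o[280:,360:616]=c
cv2.imwrite("pics/c1.png",np.clip(o[:,:,::-1].astype(float)*1.6,0,255))
E
```

```text
table z 1.0728426336864914
rail 1410 z 62.6 rect [634.1  -5.9] [ 41.  189.4] 2.7
fixed 1148 z 62.7 rect [588.5 257.9] [ 44.4 140.7] 1.5
rack 1588 z 66.9 rect [ 460.6 -294.7] [178.8  53.7] 2.4
tongue 373 z 34.7 rect [592.7 165. ] [43.3 50.4] 1.3
jaw1 302 z 36.3 rect [665.3 307.8] [ 14.5 121. ] 0.7
jaw2 298 z 36.6 rect [526.4 302.8] [ 13.7 119.8] 2.9
L 102 z 84.9 rect [ 521.1 -292.2] [23.3 23.9] 45.4
M 125 z 99.7 rect [ 462.  -292.8] [22.7 26.9] 9.1
R 98 z 75.3 rect [ 401.8 -297.4] [22.1 24.5] 1.1
railhole [[629.8  62.5  62. ]]
lowhole [[590.5 161.4  34. ]]Traceback (most recent call last):
  File "<stdin>", line 22, in <module>
ValueError: could not broadcast input array from shape (550,358,3) into shape (550,357,3)
```

The rack heads stand at z = 85 / 99.7 / 75 mm. The text gives 88 for the dowel, 100 for the square pin and 77 for the bolt, so M is the pin. I'll view the crop and work out the first move.

```bash
cat >> h.py <<'E'
def togo(xyz,yaw):
    """shift/turn in tool axes from measured pose to xyz with tool y at world angle yaw (deg, mod 180)"""
    from rig import env
    from scipy.spatial.transform import Rotation as R
    s=env.observe();r=R.from_quat(s["tcp_rot"]);a=np.deg2rad(yaw)
    best=None
    for b in(a,a+np.pi):
        y=np.array([np.cos(b),np.sin(b),0]);z=np.array([0,0,-1.]);x=np.cross(y,z)
        rv=(r.inv()*R.from_matrix(np.c_[x,y,z])).as_rotvec(degrees=True)
        if best is None or np.linalg.norm(rv)<np.linalg.norm(best):best=rv
    print("at",np.round(s["tcp_pos"],1),"t",round(s["t"],2),"shift",r.inv().apply(np.array(xyz)-s["tcp_pos"]).round(1),"turn",best.round(2),"F",np.round(s["force"],1),"w",round(s["width"],3),"j",np.round(s["joint_positions"],2))
E
python3 - <<'E'
from h import *
t=load("top0");s=load("scene0")
o=np.zeros((560,800,3),np.uint8)
o[:550,:357]=cv2.resize(t["frame"][260:360,435:500],(357,550),interpolation=3)
o[:272,360:776]=cv2.resize(t["frame"][205:290,175:305],(416,272),interpolation=3)
o[280:560,360:616]=cv2.resize(s["frame"][210:300,120:200],(256,280),interpolation=3)
cv2.imwrite("pics/c1.png",np.clip(o[:,:,::-1].astype(float)*1.6,0,255))
# second-view height checks: rail hole & pin head in scene seen at
print("triang rail hole",tri(t,(307,234),s,(349,243)),"pin head",tri(t,(468,311),s,(154,237)),"low hole",tri(t,(266,251),s,(379,224)))
togo((634.8,-20.9,200),2.7)
E
```

```text
triang rail hole (array([630.85850606,  62.56004897,  46.94605263]), np.float64(1.882066986021226)) pin head (array([ 461.02862933, -297.17064926,   96.01996323]), np.float64(0.0366530712253484)) low hole (array([591.70078929, 163.97511935,  27.10572583]), np.float64(3.395907314834025))
at [146.  632.8 247.5] t 0.1 shift [-623.3 -527.    48.4] turn [-8.00e-02  6.00e-02  7.43e+01] F [1.2 0.7 0.7] w 0.999 j [-1.41  0.63  0.04  1.52 -0.03  1.   -0.02][ WARN:0@0.121] global loadsave.cpp:1063 imwrite_ Unsupported depth image for selected encoder is fallbacked to CV_8U.
```

View pics/c1.png

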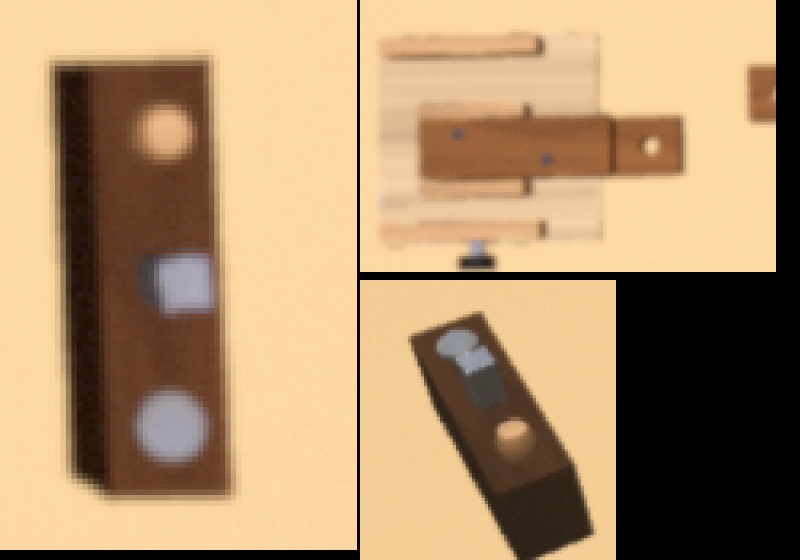

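Crop confirms the square head is the middle one, px (468,311), with the pale knob above it and the round dome below. The lower hole is at px (266,251). Moving towards the rail.

```bash
python3 -m handwheel '[[[-35,-29,0],[0,0,4],70],[[-70,-59,0],[0,0,8],70],[[-105,-89,0],[0,0,12],70],[[-140,-118,0],[0,0,16],70],[[-175,-148,0],[0,0,20],70],[[-210,-178,0],[0,0,25],70],[[-245,-207,0],[0,0,29],70],[[-280,-237,0],[0,0,33],70]]' 30; python3 -c "
from h import *
togo((634.8,-20.9,180),2.7)"
```

```text
t: 0.9
tcp_pos: [366.4, 337.9, 248.2]
tcp_rot: [0.392, 0.92, -0.0, -0.0]
force: [0.7, 0.2, 0.1]
width: 0.729
at [366.4 337.9 248.2] t 0.9 shift [-444.7  -55.    68.2] turn [-1.000e-02 -0.000e+00  4.116e+01] F [0.7 0.2 0.1] w 0.729 j [-0.95  0.42  0.21  1.94 -0.12  0.8   0.09]
```

```bash
python3 -m handwheel '[[[-48,-7,0],[0,0,5],70],[[-96,-13,0],[0,0,10],70],[[-144,-19,0],[0,0,15],70],[[-192,-25,0],[0,0,20],70],[[-240,-31,10],[0,0,26],70],[[-288,-37,20],[0,0,31],70],[[-336,-42,30],[0,0,36],70],[[-384,-48,40],[0,0,41],70]]'; python3 -c "
from h import *
togo((634.8,-20.9,120),2.7)"
```

```text
t: 1.7
tcp_pos: [598.7, 28.5, 207.6]
tcp_rot: [0.69, 0.724, -0.0, -0.0]
force: [1.1, 1.1, 0.3]
width: 0.724
at [598.7  28.5 207.6] t 1.7 shift [-51.1  33.7  87.5] turn [-0.03 -0.02  0.12] F [1.1 1.1 0.3] w 0.724 j [-0.34  0.63  0.39  1.72 -0.3   0.86  0.24]
```

```bash
python3 -m handwheel '[[[-17,11,25],[0,0,0],70],[[-34,22,50],[0,0,0],70],[[-51,34,80],[0,0,0],70],[[-51,34,105],[0,0,0],70],[[-51,34,130],[0,0,0],70],[[-51,34,150],[0,0,0],70],[[-51,34,166],[0,0,0],70],[[-51,34,166],[0,0,0],70]]'; python3 - <<'E'
from h import *
from rig import env
togo((634.8,-20.9,41),2.7)
for n in("scene","top"):
    d=env.snapshot(n);np.savez(n+"1.npz",**d)
a=cv2.imread("pics/top0.png")
t=load("top1")["frame"][130:330,180:480];s=load("scene1")["frame"][130:330,230:530]
o=np.vstack([cv2.resize(t,(450,300)),cv2.resize(s,(450,300))])[:,:,::-1]
cv2.imwrite("pics/g1.png",o)
E
```

```text
t: 2.5
tcp_pos: [632.7, -19.0, 39.8]
tcp_rot: [0.688, 0.725, -0.001, -0.002]
force: [1.0, -0.1, 0.1]
width: 0.724
at [632.7 -19.   39.8] t 2.5 shift [-2.   2.  -1.2] turn [-0.27 -0.03  0.31] F [ 1.  -0.1  0.1] w 0.724 j [-0.18  0.9   0.28  1.71 -0.39  0.6   0.38]
```

View pics/g1.png

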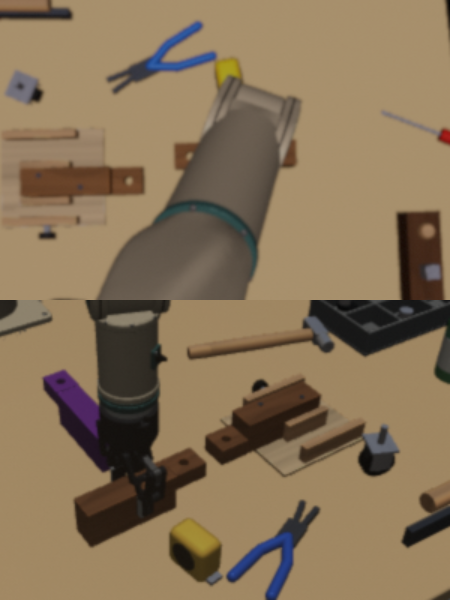

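The gripper straddles the rail near the middle of its full-height part; the knuckle is free. Closing.

```bash
python3 -m handwheel '[[[-1,1,0],[0,0,0],160],[[-2,2,0],[0,0,0],255],[[-2,2,0],[0,0,0],255],[[-2,2,0],[0,0,0],255],[[-2,2,0],[0,0,0],255],[[-2,2,0],[0,0,0],255]]' 40; python3 - <<'E'
from h import *
from rig import env
togo((634.8,-20.9,41),2.7)
t=env.snapshot("top");np.savez("top2.npz",**t)
# rail knuckle visible part
C=cloud(t);z=C[...,2];m=np.zeros((480,640),np.uint8);m[215:255,290:320]=((z>55)&(z<70))[215:255,290:320]
vs,us=np.nonzero(m);P=plane(t,np.c_[us,vs],62.5);print("end y",np.percentile(P[:,1],99.5),"x range",np.percentile(P[:,0],[1,99]))
g=t["frame"][220:250,295:318].astype(float).sum(2);
c=cv2.GaussianBlur(g.astype(np.float32),(0,0),1.2);print(cv2.minMaxLoc(c[5:-5,5:-5]))
E
```

```text
t: 3.2
tcp_pos: [637.6, -21.1, 43.7]
tcp_rot: [0.688, 0.725, 0.001, 0.001]
force: [-1.1, 0.9, 6.2]
width: 0.464
at [637.6 -21.1  43.7] t 3.2 shift [ 0.3 -2.8  2.7] turn [ 0.13 -0.    0.31] F [-1.1  0.9  6.2] w 0.464 j [-0.18  0.89  0.28  1.7  -0.39  0.61  0.38]
end y 88.5036539934768 x range [610.87146379 650.93625842]
(196.46766662597656, 368.7341613769531, (5, 16), (0, 19))
```

Gripped, width 0.464 or about 40 mm, which matches the rail. Next is the sideways alignment with a partial advance, stopping before the knuckles overlap.

```bash
python3 -m handwheel '[[[5,-5,0],[0,0,0],255],[[10,-10,0],[0,0,0],255],[[16,-15,0],[0,0,0.5],255],[[21,-20,0],[0,0,1],255],[[27,-26,0],[0,0,1.2],255],[[34,-33,0],[0,0,1.2],255],[[42,-40,0],[0,0,1.2],255],[[42,-40,0],[0,0,1.2],255]]'; cat > rm.py <<'E'
from h import *
from rig import env
import sys
togo((595,78,41),1.5)
t=env.snapshot("top");np.savez("top3.npz",**t)
s=env.snapshot("scene");np.savez("scene3.npz",**s)
C=cloud(t);z=C[...,2];ok=(z>57)&(z<68)&(C[...,0]>560)&(C[...,0]<660)&(C[...,1]>20)&(C[...,1]<330)
n,L,st,ce=cv2.connectedComponentsWithStats(ok.astype(np.uint8))
for k in range(1,n):
    if st[k,4]<60: continue
    vs,us=np.nonzero(L==k);P=plane(t,np.c_[us,vs],62.5)
    print("blob",st[k].tolist(),"y",np.percentile(P[:,1],[.5,99.5]).round(1),"x",np.percentile(P[:,0],[1,99]).round(1),"mid-slope",np.round(np.polyfit(P[:,1],P[:,0],1),3))
g=cv2.resize(t["frame"][190:300,170:350],(800,489),interpolation=3)
cv2.imwrite(sys.argv[1],np.clip(g[:,:,::-1]*1.5,0,255).astype(np.uint8))
E
python3 rm.py pics/r1.png
```

```text
t: 4.05
tcp_pos: [594.9, 18.6, 43.7]
tcp_rot: [0.696, 0.718, 0.001, 0.001]
force: [-0.6, -1.4, 9.3]
width: 0.466
at [594.9  18.6  43.7] t 4.05 shift [59.3  2.   2.6] turn [0.15 0.05 0.31] F [-0.6 -1.4  9.3] w 0.466 j [-0.25  0.85  0.28  1.82 -0.42  0.52  0.34]
blob [193, 241, 61, 20, 1133] y [189.7 328.3] x [565.8 611.3] mid-slope [-3.60000e-02  5.97854e+02]
blob [279, 242, 11, 18, 126] y [105.4 127.3] x [571.3 610.5] mid-slope [ -0.711 679.461]
```

View pics/r1.png

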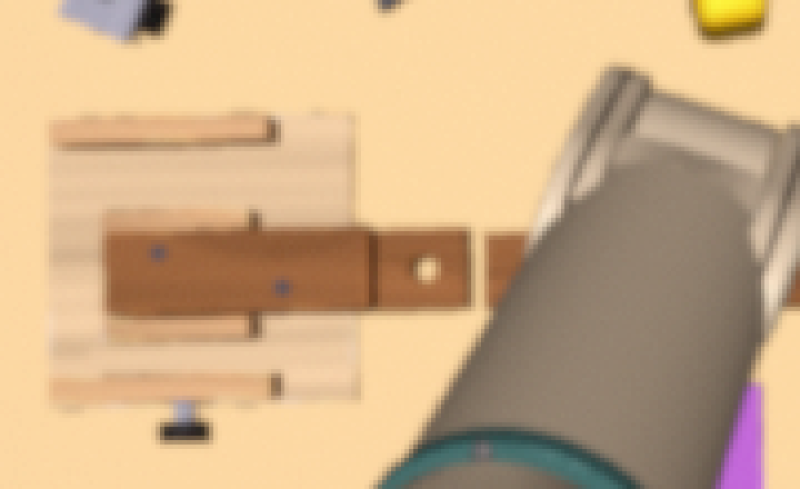

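The rail's knuckle end (px 490 in the crop) now faces the tongue end (px 470), and the centre lines agree to about 1 mm. The gap to the shoulder is about 60 mm, so I'll advance 52 and then feel.

```bash
python3 -m handwheel '[[[8,0,0],[0,0,0],255],[[16,1,0],[0,0,0],255],[[24,1,0],[0,0,0],255],[[32,1,0],[0,0,0],255],[[40,1,0],[0,0,0],255],[[46,1,0],[0,0,0],255],[[52,1,0],[0,0,0],255],[[52,1,0],[0,0,0],255]]'; python3 rm.py pics/r2.png
```

```text
t: 4.95
tcp_pos: [594.7, 69.4, 43.6]
tcp_rot: [0.696, 0.718, 0.0, 0.002]
force: [1.2, -2.9, 8.3]
width: 0.461
at [594.7  69.4  43.6] t 4.95 shift [8.6 0.6 2.6] turn [0.15 0.12 0.26] F [ 1.2 -2.9  8.3] w 0.461 j [-0.34  0.86  0.29  1.81 -0.44  0.53  0.27]
blob [193, 241, 60, 20, 1105] y [190.2 328.3] x [565.8 611.3] mid-slope [-5.10000e-02  6.02075e+02]
blob [316, 241, 10, 18, 120] y [20.  40.7] x [574.3 614. ] mid-slope [ -0.917 617.949]
```

```bash
python3 -m handwheel '[[[2,0,0],[0,0,0],255],[[4,0,0],[0,0,0],255],[[6,0,0],[0,0,0],255],[[6,0,0],[0,0,0],255]]'|grep -E "pos|force"; python3 -m handwheel '[[[1,0,0],[0,0,0],255],[[2,0,0],[0,0,0],255],[[2,0,0],[0,0,0],255]]'|grep -E "pos|force";
```

```text
tcp_pos: [594.5, 74.1, 43.6]
force: [-0.3, -5.3, 7.9]
tcp_pos: [594.4, 75.8, 43.7]
force: [0.1, -6.7, 10.6]
```

```bash
python3 -m handwheel '[[[1,0,0],[0,0,0],255],[[1,0,0],[0,0,0],255]]'|grep -E "pos|force"
```

```text
tcp_pos: [594.4, 76.7, 43.7]
force: [-0.8, -6.0, 9.1]
```

```bash
python3 -m handwheel '[[[1,0,0],[0,0,0],255],[[1,0,0],[0,0,0],255]]'|grep -E "pos|force"
```

```text
tcp_pos: [594.4, 77.7, 43.7]
force: [0.4, -6.7, 9.1]
```

```bash
python3 -m handwheel '[[[1,0,0],[0,0,0],255],[[1,0,0],[0,0,0],255]]'|grep -E "pos|force"
```

```text
tcp_pos: [594.4, 78.7, 43.7]
force: [0.4, -6.9, 9.4]
```

```bash
python3 -m handwheel '[[[1,0,0],[0,0,0],255],[[1,0,0],[0,0,0],255]]'|grep -E "pos|force"
```

```text
tcp_pos: [594.4, 79.2, 43.7]
force: [0.3, -7.5, 9.2]
```

```bash
python3 -m handwheel '[[[1,0,0],[0,0,0],255],[[1,0,0],[0,0,0],255]]'|grep -E "pos|force"; python3 - <<'E'
from h import *
from rig import env
t=env.snapshot("top");s=env.snapshot("scene")
o=np.zeros((600,800,3),np.uint8)
o[:300]=cv2.resize(t["frame"][215:290,190:390],(800,300),interpolation=3)
o[300:]=cv2.resize(s["frame"][170:280,260:480],(800,300),interpolation=3)
cv2.imwrite("pics/r3.png",np.clip(o[:,:,::-1]*1.5,0,255).astype(np.uint8))
E
```

```text
tcp_pos: [594.4, 79.2, 43.7]
force: [0.4, -8.1, 9.4]
```

View pics/r3.png

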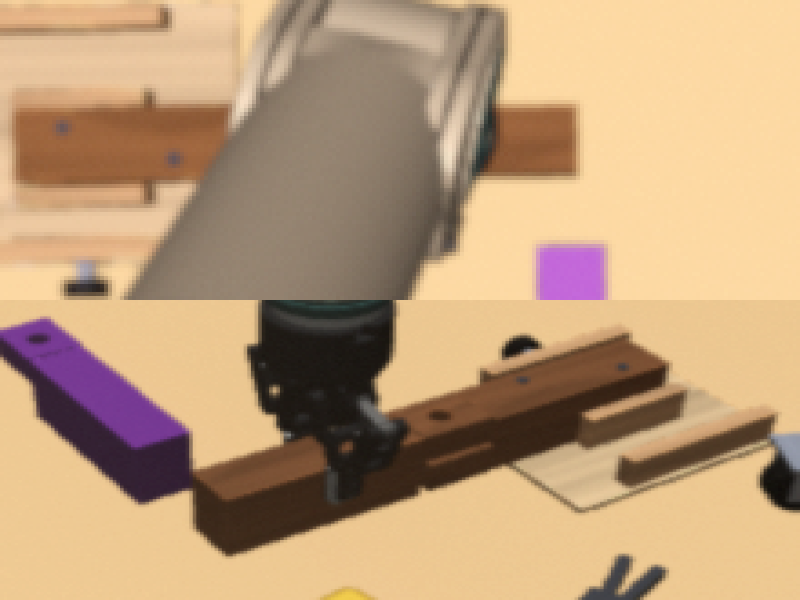

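Butted: the TCP stopped at y = 79.2 while the command advanced, and the force rose only to about 8 N. The picture shows the knuckle over the tongue and flush with the shoulder (hole at about (440,415) in the lower half). I'll release and lift.

```bash
python3 -m handwheel '[[[-1,0,0],[0,0,0],255],[[-1,0,0],[0,0,0],160],[[-1,0,0],[0,0,0],100],[[-1,0,0],[0,0,0],70],[[-1,0,-3],[0,0,0],70],[[-1,0,-40],[0,0,0],70],[[-1,0,-88],[0,0,0],70],[[-1,0,-130],[0,0,0],70]]' ; python3 - <<'E'
from h import *
togo((461.5,-295,180),-88)
E
```

```text
t: 7.65
tcp_pos: [593.0, 83.3, 173.7]
tcp_rot: [0.696, 0.718, -0.0, -0.0]
force: [1.0, 0.7, 0.6]
width: 0.729
at [593.   83.3 173.7] t 7.65 shift [-373.9 -143.6   -6.2] turn [-5.000e-02  4.000e-02  8.984e+01] F [1.  0.7 0.6] w 0.729 j [-0.44  0.68  0.41  1.75 -0.36  0.79  0.17]
```

```bash
python3 -m handwheel '[[[-31,-12,-2],[0,0,7.5],70],[[-62,-24,-4],[0,0,15],70],[[-93,-36,-6],[0,0,22.5],70],[[-124,-48,-6],[0,0,30],70],[[-155,-60,-6],[0,0,37.5],70],[[-186,-72,-6],[0,0,45],70],[[-217,-84,-6],[0,0,52.5],70],[[-248,-96,-6],[0,0,60],70]]' >/dev/null; python3 - <<'E'
from h import *
from rig import env
togo((461.5,-295,180),-88)
t=env.snapshot("top");np.savez("top4.npz",**t)
C=cloud(t);z=C[...,2];ok=(z>57)&(z<68)&(C[...,0]>550)&(C[...,0]<660)&(C[...,1]>-20)&(C[...,1]<330)
n,L,st,ce=cv2.connectedComponentsWithStats(ok.astype(np.uint8))
for k in range(1,n):
    if st[k,4]>60:
        vs,us=np.nonzero(L==k);P=plane(t,np.c_[us,vs],62.5);r=cv2.minAreaRect(np.float32(P[:,:2]));print(st[k].tolist(),r)
# rail portion vs fixed portion edges by y
vs,us=np.nonzero(ok);P=plane(t,np.c_[us,vs],62.5)
for y0 in range(-5,330,20):
    q=P[abs(P[:,1]-y0)<8];
    if len(q)>10:print(y0,np.percentile(q[:,0],[1,99]).round(1),np.percentile(q[:,0],[1,99]).mean().round(1))
g=cv2.resize(t["frame"][205:290,180:350],None,fx=4.7,fy=4.7,interpolation=3)
cv2.imwrite("pics/r4.png",np.clip(g[:,:,::-1]*1.5,0,255).astype(np.uint8))
E
```

```text
at [ 504.8 -168.4  178.2] t 8.45 shift [-103.1   85.2   -1.9] turn [-0.06 -0.   29.56] F [-0.1 -0.3  0.4] w 0.724 j [-0.16  0.65  0.67  1.93 -0.58  0.76 -0.17]
[193, 241, 142, 20, 2495] ((591.6044311523438, 163.56161499023438), (44.18032455444336, 329.3113098144531), 1.8790994882583618)
-5 [575.6 613.5] 594.6
15 [574.6 614.1] 594.4
35 [574.3 613.9] 594.1
55 [574.  611.3] 592.7
75 [573.7 611. ] 592.3
95 [573.4 610.7] 592.1
115 [573.1 610.5] 591.8
135 [572.8 610.2] 591.5
155 [572.5 609.9] 591.2
175 [572.2 609.7] 590.9
195 [569.6 611.7] 590.6
215 [569.3 611.4] 590.4
235 [569.  611.1] 590.1
255 [566.4 608.6] 587.5
275 [566.1 608.3] 587.2
295 [565.8 608. ] 586.9
315 [565.5 607.7] 586.6
```

View pics/r4.png

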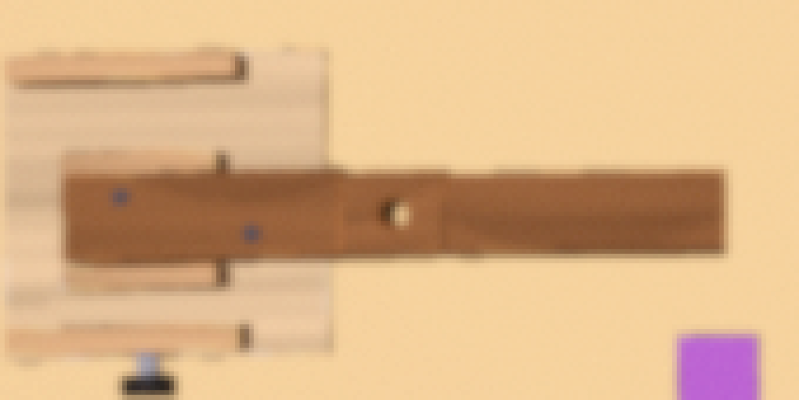

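The rail is butted, in line with the fixed half, and light shows through both holes (crop (397,213) → px (264.5,250.3)). On to the pin.

```bash
python3 -m handwheel '[[[-25,21,0],[0,0,7],70],[[-50,42,0],[0,0,15],70],[[-75,63,0],[0,0,22],70],[[-103,85,0],[0,0,29.5],70],[[-103,85,0],[0,0,29.5],70]]' >/dev/null; python3 - <<'E'
from h import *
from rig import env
togo((461.5,-295,88),-88)
t=load("top4");print(plane(t,[(264.5,250.3)],62))
s=env.snapshot("scene");tt=env.snapshot("top")
o=np.zeros((480,800,3),np.uint8)
o[:,:400]=cv2.resize(s["frame"][170:310,100:220],(400,480),interpolation=3)
o[:,400:]=cv2.resize(tt["frame"][230:370,410:530],(400,480),interpolation=3)
cv2.imwrite("pics/p1.png",np.clip(o[:,:,::-1]*1.5,0,255).astype(np.uint8))
E
```

```text
at [ 460.2 -299.6  178.8] t 9.0 shift [ 1.5 -4.9 90.8] turn [ 0.25  0.06 -0.18] F [0.2 0.1 0.4] w 0.721 j [ 0.03  0.71  0.8   1.89 -0.68  0.83 -0.35]
[[590.44086636 160.82246746  62.        ]]
```

View pics/p1.png

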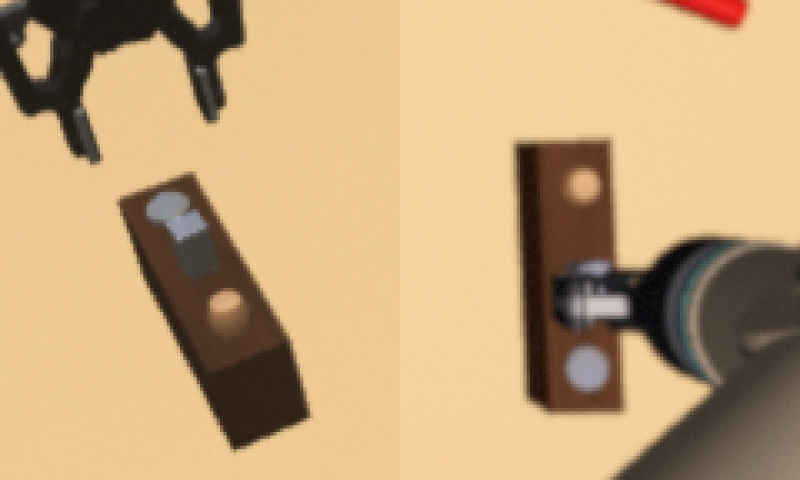

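```bash
python3 -m handwheel '[[[1,-4,25],[0,0,0],70],[[1.5,-5,50],[0,0,0],70],[[1.5,-5,75],[0,0,0],70],[[1.5,-5,91],[0,0,0],70],[[1.5,-5,91],[0,0,0],140],[[1.5,-5,91],[0,0,0],255],[[1.5,-5,91],[0,0,0],255],[[1.5,-5,91],[0,0,0],255]]' 50; python3 -c "
from h import *
togo((461.5,-295,88),-88)"; python3 -m handwheel '[[[0,0,0],[0,0,0],255],[[0,0,0],[0,0,0],255],[[0,0,0],[0,0,0],255]]'
```

```text
t: 9.9
tcp_pos: [464.6, -293.4, 89.2]
tcp_rot: [1.0, 0.02, 0.001, 0.004]
force: [-0.4, -6.0, -1.5]
width: 0.227
at [ 464.6 -293.4   89.2] t 9.9 shift [-3.2  1.5  1.2] turn [ 0.45 -0.15  0.26] F [-0.4 -6.  -1.5] w 0.227 j [ 0.1   0.82  0.66  1.95 -0.82  0.65 -0.24]
t: 10.2
tcp_pos: [464.6, -293.4, 89.2]
tcp_rot: [1.0, 0.02, 0.001, 0.004]
force: [-0.9, -6.4, -0.2]
width: 0.223
```

```bash
python3 -m handwheel '[[[0,1,-5],[0,0,0],255],[[0,2,-12],[0,0,0],255],[[0,2,-25],[0,0,0],255],[[0,2,-40],[0,0,0],255],[[0,2,-60],[0,0,0],255],[[0,2,-80],[0,0,0],255],[[0,2,-80],[0,0,0],255],[[0,2,-80],[0,0,0],255]]'; python3 - <<'E'
from h import *
from rig import env
togo((591,162,180),-88)
s=env.snapshot("scene");tt=env.snapshot("top");np.savez("scene5.npz",**s);np.savez("top5.npz",**tt)
cv2.imwrite("pics/p2.png",np.clip(cv2.resize(s["frame"][140:310,90:230],(659,600 if 0 else 600),interpolation=3)[:,:,::-1]*1.7,0,255).astype(np.uint8))
E
```

```text
t: 11.0
tcp_pos: [464.2, -290.1, 167.7]
tcp_rot: [1.0, 0.021, 0.0, -0.001]
force: [-0.8, -0.4, -1.2]
width: 0.224
at [ 464.2 -290.1  167.7] t 11.0 shift [ 145.5 -446.5  -11.2] turn [-0.13 -0.04  0.38] F [-0.8 -0.4 -1.2] w 0.224 j [ 0.03  0.72  0.78  1.9  -0.7   0.81 -0.34]
```

View pics/p2.png

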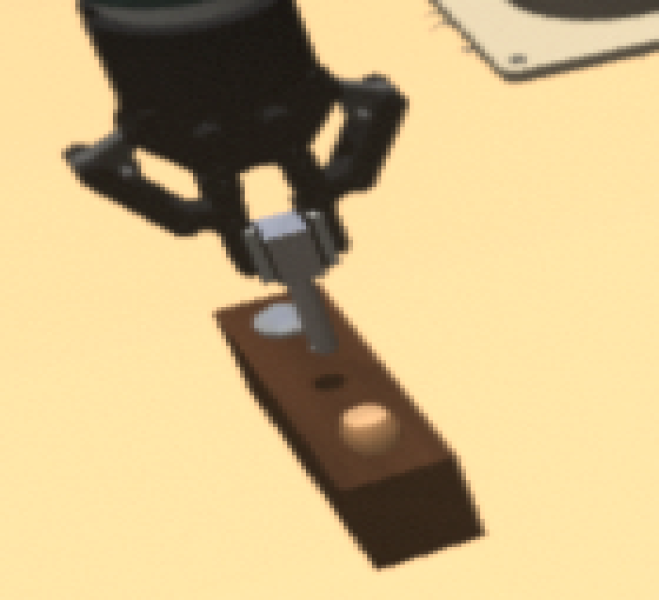

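Pin held upright. The TCP minus vision offset is about (+3,+1.5) at the rack and about +2 in x on the rail, so I'll aim the TCP at (593.5,163.5).

```bash
python3 -m handwheel '[[[12,-38,-2],[0,0,0],255],[[26,-80,-5],[0,0,0],255],[[40,-122,-8],[0,0,0],255],[[54,-164,-8],[0,0,0],255],[[68,-206,-8],[0,0,0],255],[[82,-248,-8],[0,0,0],255],[[96,-290,-8],[0,0,0],255],[[110,-332,-8],[0,0,0],255]]'>/dev/null; python3 -c "
from h import *
togo((593.5,163.5,162),-88)"
```

```text
at [559.9  46.8 174.3] t 11.9 shift [  38.3 -115.3   12.2] turn [-0.02  0.14  0.31] F [ 1.3 -1.  -1.6] w 0.224 j [-0.64  0.76  0.85  1.85 -0.74  0.88 -0.96]
```

```bash
python3 -m handwheel '[[[12,-38,0],[0,0,0],255],[[25,-76,4],[0,0,0],255],[[35,-105,8],[0,0,0],255],[[38,-113,11],[0,0,0],255],[[38,-114,11],[0,0,0],255],[[38,-114,11],[0,0,0],255]]'>/dev/null; python3 - <<'E'
from h import *
from rig import env
togo((593.5,163.5,150),-88)
s=env.snapshot("scene");tt=env.snapshot("top");np.savez("scene6.npz",**s);np.savez("top6.npz",**tt)
o=np.zeros((500,800,3),np.uint8)
o[:,:400]=cv2.resize(s["frame"][160:260,330:410],(400,500),interpolation=3)
o[:,400:]=cv2.resize(tt["frame"][200:300,225:305],(400,500),interpolation=3)
cv2.imwrite("pics/q1.png",np.clip(o[:,:,::-1]*1.7,0,255).astype(np.uint8))
E
```

```text
at [593.2 158.3 163.8] t 12.5 shift [ 0.5 -5.2 13.8] turn [0.08 0.09 0.21] F [-0.3  0.5 -0.7] w 0.222 j [-0.79  0.84  0.85  1.72 -0.76  0.95 -1.16]
```

View pics/q1.png

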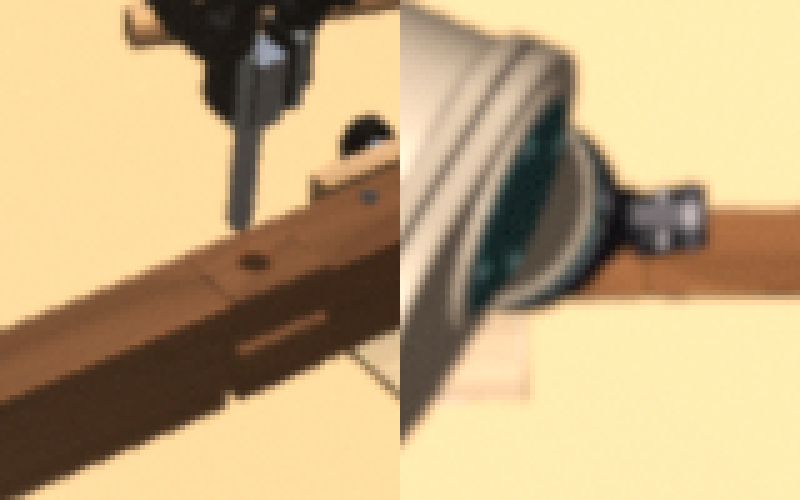

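The left crop shows the tip at (239,225) → px (377.8,205) and the rail hole at (255,261) → px (381,212.2). Comparing them in world coordinates, from the same camera.

```bash
python3 - <<'E'
from h import *
s=load("scene6");f=s["frame"]
g=cv2.cvtColor(f,cv2.COLOR_RGB2GRAY).astype(np.float32)
w=g[207:218,374:389];print(w.astype(int))
m=np.clip(45-w,0,None) if 0 else None
mid=np.median(w);k=np.clip(mid*0.75-w,0,None);vs,us=np.mgrid[207:218,374:389];hc=(np.sum(us*k)/k.sum(),np.sum(vs*k)/k.sum())
a=plane(s,[hc],62)[0];b=plane(s,[(377.8,204.3)],82.8)[0]
print("hole px",hc,a.round(1),"tip",b.round(1),"need",(a-b).round(1))
# head top centre check by depth/plane: tip of 1px
print(plane(s,[(378.8,204.3),(377.8,205.3)],82.8)-b)
E
```

```text
[[108  98  81  67  59  59  61  62  62  62  64  64  63  58  57]
 [ 74  68  62  61  60  61  63  63  64  64  63  60  58  56  56]
 [ 61  61  60  60  62  62  63  63  63  62  60  57  56  56  58]
 [ 60  61  62  62  58  51  49  50  55  57  57  57  58  59  60]
 [ 62  64  63  58  44  36  35  35  39  45  55  58  59  59  60]
 [ 64  63  61  52  37  30  30  30  31  39  53  57  60  60  60]
 [ 62  61  61  56  46  37  34  32  35  43  54  59  60  59  59]
 [ 62  62  63  62  60  56  51  49  53  55  58  59  59  59  58]
 [ 64  65  64  65  63  61  58  57  57  58  58  58  57  56  52]
 [ 64  64  64  64  62  59  58  57  58  57  56  52  46  43  36]
 [ 59  62  63  62  60  58  58  56  56  52  43  36  33  31  30]]
hole px (np.float64(382.3207547169811), np.float64(213.4452830188679)) [599.1 167.4  62. ] tip [588.3 161.3  82.8] need [ 10.9   6.1 -20.8]
[[ 1.11598596e+00  1.88945668e+00  0.00000000e+00]
 [ 2.94535107e+00 -1.99264582e+00  1.13686838e-13]]
```

```bash
python3 - <<'E'
from h import *
s=load("scene6");g=cv2.cvtColor(s["frame"],cv2.COLOR_RGB2GRAY).astype(int)
print(g[196:210,370:386])
a=plane(s,[(380.8,212)],62)[0];print(a)
for v in(203.5,204.5,205.5):print(plane(s,[(377.5,v)],82.8)[0]-0)
# top-view pin head location (z ~ 117)
t=load("top6");C=cloud(t);z=C[...,2];r=z[232:256,268:290];print(r[::3,::3].round(0))
E
```

```text
[[134 134 134 134 132 112  60  44  42  42  53  93 130 135 135 134]
 [134 134 134 134 132 110  54  42  42  42  57  98 131 135 134 134]
 [134 135 134 134 132 109  52  42  42  43  60 101 131 134 134 135]
 [135 134 134 135 132 108  51  42  41  43  69 111 131 134 134 135]
 [134 135 134 133 125  96  49  43  41  44  70 114 132 134 135 134]
 [134 134 135 133 124  90  48  42  41  43  71 115 133 134 133 133]
 [134 134 135 133 124  88  48  41  41  44  80 125 134 133 131 130]
 [134 134 134 133 121  81  46  42  41  46  85 129 130 122 107 100]
 [135 134 134 134 127 101  52  42  42  57  94 118 101  84  74  70]
 [134 135 134 135 133 115  72  47  46  64  85  82  70  63  61  62]
 [133 133 134 133 132 124 105  74  57  61  67  62  61  61  62  62]
 [135 133 130 123 108  98  81  67  59  59  61  62  62  62  64  64]
 [130 122 103  85  74  68  62  61  60  61  63  63  64  64  63  60]
 [100  86  71  63  61  61  60  60  62  62  63  63  63  62  60  57]]
[593.21096174 167.36054994  62.        ]
[585.57547391 162.28887688  82.8       ]
[588.53281604 160.2899889   82.8       ]
[591.47620502 158.30054299  82.8       ]
[[ 1.000e+00 -3.000e+00  2.000e+00 -1.000e+00  1.000e+00  1.000e+00
   0.000e+00 -1.000e+00]
 [ 2.810e+02  2.000e+00  0.000e+00  1.000e+00  4.000e+00  3.000e+00
  -0.000e+00 -0.000e+00]
 [ 2.920e+02  2.640e+02 -1.000e+00  2.380e+02  2.440e+02  2.450e+02
   2.390e+02  1.000e+00]
 [ 2.980e+02  2.590e+02  2.540e+02  2.500e+02  2.480e+02  2.460e+02
   2.410e+02 -1.000e+00]
 [ 2.950e+02  2.590e+02  2.540e+02  2.530e+02  2.500e+02  2.480e+02
   2.410e+02  6.100e+01]
 [ 2.860e+02  2.610e+02  1.095e+03  2.380e+02  2.400e+02  2.470e+02
   2.410e+02  6.200e+01]
 [ 1.990e+02  6.100e+01  2.130e+02  2.220e+02  2.200e+02  2.410e+02
   6.500e+01  6.300e+01]
 [ 6.300e+01  6.100e+01  6.400e+01  6.400e+01  6.200e+01  6.500e+01
   6.500e+01  6.300e+01]]
```

Two independent estimates put the target TCP at x 593.9–598 and y 163.5–165.3. I'll aim at (595,164.5), since the 8 mm tip in a 14 mm chamfered mouth captures about 3–4 mm, and go down by feel.

```bash
python3 -m handwheel '[[[1,-3,4],[0,0,0],255],[[2,-6,9],[0,0,0],255],[[2,-6,14],[0,0,0],255],[[2,-6,14],[0,0,0],255],[[2,-6,14],[0,0,0],255]]' 60|grep -E "pos|forc"; python3 -m handwheel '[[[0,0,0],[0,0,0],255]]' |grep -E "pos|forc"; python3 - <<'E'
from h import *
from rig import env
togo((595,164.5,142),-88)
s=env.snapshot("scene")
cv2.imwrite("pics/q2.png",np.clip(cv2.resize(s["frame"][175:240,340:425],(680,520),interpolation=3)[:,:,::-1]*1.7,0,255).astype(np.uint8))
E
```

```text
tcp_pos: [595.5, 165.8, 150.1]
force: [-0.8, -0.6, -0.9]
tcp_pos: [595.8, 165.8, 150.4]
force: [0.1, 0.2, -1.4]
at [595.8 165.8 150.4] t 13.2 shift [-0.8  1.3  8.4] turn [ 0.01 -0.01  0.29] F [ 0.1  0.2 -1.4] w 0.222 j [-0.79  0.86  0.84  1.72 -0.78  0.93 -1.16]
```

View pics/q2.png

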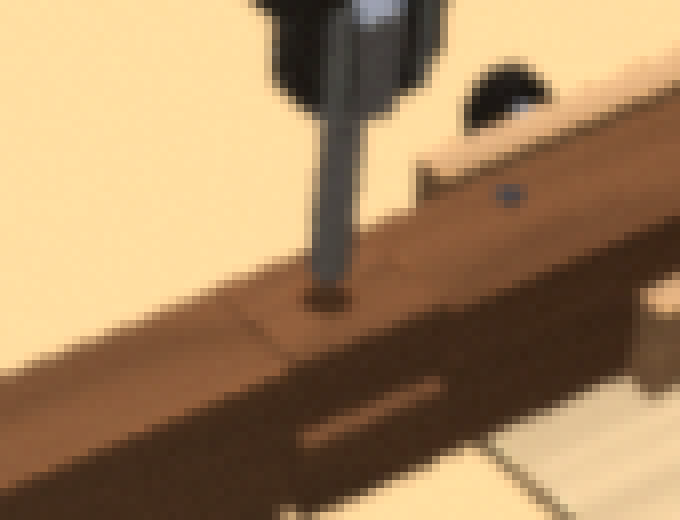

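The tip sits right above the hole (tip (330,280), hole (326,297)). I'll descend slowly and watch the force.

```bash
python3 -m handwheel '[[[1,0.5,2],[0,0,0],255],[[1,0.5,4],[0,0,0],255],[[1,0.5,6],[0,0,0],255],[[1,0.5,8],[0,0,0],255],[[1,0.5,9],[0,0,0],255]]' |grep -E "pos|forc"
```

```text
tcp_pos: [596.5, 165.5, 141.0]
force: [-0.1, -0.2, 0.1]
```

```bash
python3 -m handwheel '[[[0,0,1],[0,0,0],255],[[0,0,2],[0,0,0],255],[[0,0,3],[0,0,0],255]]' |grep -E "pos|forc"
```

```text
tcp_pos: [596.5, 165.8, 138.3]
force: [-0.6, 0.4, -0.5]
```

```bash
python3 -m handwheel '[[[0,0,1],[0,0,0],255],[[0,0,2],[0,0,0],255],[[0,0,2],[0,0,0],255]]' |grep -E "pos|forc"
```

```text
tcp_pos: [596.5, 165.8, 136.1]
force: [0.5, -0.3, -2.1]
```

Tip at about 55 mm with no force, so it is in the upper hole. Continuing.

```bash
python3 -m handwheel '[[[0,0,1.5],[0,0,0],255],[[0,0,3],[0,0,0],255],[[0,0,4.5],[0,0,0],255],[[0,0,6],[0,0,0],255]]' |grep -E "pos|forc"
```

```text
tcp_pos: [596.7, 165.7, 130.1]
force: [-0.3, 0.6, -0.5]
```

```bash
python3 -m handwheel '[[[0,0,1.5],[0,0,0],255],[[0,0,3],[0,0,0],255],[[0,0,4.5],[0,0,0],255],[[0,0,6],[0,0,0],255]]' |grep -E "pos|forc"
```

```text
tcp_pos: [596.7, 165.6, 124.2]
force: [-1.2, 0.8, -0.5]
```

```bash
python3 -m handwheel '[[[0,0,1.5],[0,0,0],255],[[0,0,3],[0,0,0],255],[[0,0,4.5],[0,0,0],255],[[0,0,6],[0,0,0],255]]' |grep -E "pos|forc"
```

```text
tcp_pos: [596.7, 165.6, 118.2]
force: [-0.5, 0.1, 0.2]
```

Nothing touched yet, tip at about 37 mm. Now feeling for the lower mouth (34 mm).

```bash
python3 -m handwheel '[[[0,0,1],[0,0,0],255],[[0,0,2],[0,0,0],255],[[0,0,3],[0,0,0],255]]' |grep -E "pos|forc"
```

```text
tcp_pos: [596.7, 165.6, 115.2]
force: [-0.7, 1.3, -0.7]
```

```bash
python3 -m handwheel '[[[0,0,1],[0,0,0],255],[[0,0,2],[0,0,0],255],[[0,0,2],[0,0,0],255]]' |grep -E "pos|forc"
```

```text
tcp_pos: [596.7, 165.6, 113.1]
force: [-0.2, 1.0, -1.3]
```

```bash
python3 -m handwheel '[[[0,0,1],[0,0,0],255],[[0,0,2],[0,0,0],255],[[0,0,2],[0,0,0],255]]' |grep -E "pos|forc"
```

```text
tcp_pos: [596.7, 165.5, 111.2]
force: [-0.4, 0.0, -0.8]
```

```bash
python3 -m handwheel '[[[0,0,1],[0,0,0],255],[[0,0,2],[0,0,0],255],[[0,0,2],[0,0,0],255]]' |grep -E "pos|forc"
```

```text
tcp_pos: [596.9, 165.7, 109.2]
force: [0.1, 1.4, 0.1]
```

```bash
for i in 1; do python3 -m handwheel '[[[0,0,1],[0,0,0],255],[[0,0,2],[0,0,0],255],[[0,0,3],[0,0,0],255],[[0,0,4],[0,0,0],255]]' |grep -E "pos|forc"; done
```

```text
tcp_pos: [596.8, 165.8, 105.3]
force: [0.8, 1.6, 0.7]
```

```bash
python3 -m handwheel '[[[0,0,1],[0,0,0],255],[[0,0,2],[0,0,0],255],[[0,0,3],[0,0,0],255],[[0,0,4],[0,0,0],255]]' |grep -E "pos|forc"
```

```text
tcp_pos: [596.8, 165.8, 101.3]
force: [0.6, 2.8, 0.7]
```

```bash
python3 -m handwheel '[[[0,0,1],[0,0,0],255],[[0,0,2],[0,0,0],255],[[0,0,3],[0,0,0],255],[[0,0,4],[0,0,0],255]]' |grep -E "pos|forc"
```

```text
tcp_pos: [596.8, 165.7, 97.3]
force: [2.1, 2.5, 1.1]
```

```bash
python3 -m handwheel '[[[0,0,1],[0,0,0],255],[[0,0,2],[0,0,0],255],[[0,0,3],[0,0,0],255],[[0,0,4],[0,0,0],255]]' |grep -E "pos|forc"
```

```text
tcp_pos: [596.7, 165.7, 93.3]
force: [2.0, 2.9, 0.1]
```

Tip at about 12 mm with only light side force, so it is through both knuckles. Small steps until the head seats (TCP about 85).

```bash
python3 -m handwheel '[[[0,0,1],[0,0,0],255],[[0,0,2],[0,0,0],255],[[0,0,3],[0,0,0],255],[[0,0,4],[0,0,0],255]]' |grep -E "pos|forc"
```

```text
tcp_pos: [596.7, 165.7, 89.2]
force: [0.3, 4.1, 1.2]
```

```bash
python3 -m handwheel '[[[0,0,1],[0,0,0],255],[[0,0,2],[0,0,0],255],[[0,0,2],[0,0,0],255]]' |grep -E "pos|forc"
```

```text
tcp_pos: [596.7, 165.7, 87.1]
force: [0.9, 3.6, -0.2]
```

```bash
python3 -m handwheel '[[[0,0,1],[0,0,0],255],[[0,0,1],[0,0,0],255]]' |grep -E "pos|forc"
```

```text
tcp_pos: [596.7, 165.7, 86.2]
force: [0.7, 2.3, -0.3]
```

```bash
python3 -m handwheel '[[[0,0,1],[0,0,0],255],[[0,0,1],[0,0,0],255]]' |grep -E "pos|forc"
```

```text
tcp_pos: [596.7, 165.7, 85.2]
force: [1.4, 4.5, 0.3]
```

```bash
python3 -m handwheel '[[[0,0,1],[0,0,0],255],[[0,0,1],[0,0,0],255]]' |grep -E "pos|forc"
```

```text
tcp_pos: [596.8, 165.6, 84.7]
force: [-0.1, 3.8, 3.4]
```

```bash
python3 -m handwheel '[[[0,0,1],[0,0,0],255],[[0,0,1],[0,0,0],255]]' |grep -E "pos|forc"
```

```text
tcp_pos: [596.9, 165.8, 84.5]
force: [-1.0, 4.2, 10.6]
```

Head seated: z stopped at 84.5, 10.6 N. Releasing and backing off.

```bash
python3 -m handwheel '[[[0,0,-1],[0,0,0],255],[[0,0,-1],[0,0,0],180],[[0,0,-1],[0,0,0],120],[[0,0,-1],[0,0,0],90],[[0,0,-10],[0,0,0],70],[[0,0,-45],[0,0,0],70],[[0,0,-90],[0,0,0],70],[[0,0,-130],[0,0,0],70]]'; python3 -m handwheel '[[[-40,40,0],[0,0,0],70],[[-80,80,0],[0,0,0],70],[[-110,120,0],[0,0,0],70],[[-110,165,0],[0,0,0],70],[[-110,210,0],[0,0,0],70],[[-110,250,0],[0,0,0],70],[[-110,250,0],[0,0,0],70],[[-110,250,0],[0,0,0],70]]'; python3 - <<'E'
from h import *
from rig import env
t=env.snapshot("top");s=env.snapshot("scene")
C=cloud(t);z=C[...,2]
ok=(z>57)&(z<68)&(C[...,0]>550)&(C[...,0]<660)&(C[...,1]>-80)&(C[...,1]<330)
vs,us=np.nonzero(ok);P=plane(t,np.c_[us,vs],62.5);print("rail+fixed",cv2.minAreaRect(np.float32(P[:,:2])),"z",np.median(z[ok]))
m=(z>80)&(z<115)&(C[...,0]>560)&(C[...,0]<630)&(C[...,1]>130)&(C[...,1]<200)
print("pin head z",np.percentile(z[m],[10,50,90]).round(1),C[m].mean(0).round(1),m.sum())
o=np.zeros((600,800,3),np.uint8)
o[:300]=cv2.resize(t["frame"][205:290,180:407],(800,300),interpolation=3)
o[300:]=cv2.resize(s["frame"][150:270,280:440],(800,600),interpolation=3)[150:450]
cv2.imwrite("pics/z1.png",np.clip(o[:,:,::-1]*1.6,0,255).astype(np.uint8))
E
```

```text
t: 20.65
tcp_pos: [596.7, 164.7, 215.4]
tcp_rot: [1.0, 0.02, 0.0, 0.001]
force: [0.3, 0.4, -0.1]
width: 0.725
t: 21.45
tcp_pos: [496.6, -89.9, 213.8]
tcp_rot: [1.0, 0.018, 0.0, -0.0]
force: [0.5, 0.3, -0.2]
width: 0.726
rail+fixed ((591.6075439453125, 163.53009033203125), (44.262752532958984, 329.3552551269531), 1.90829336643219) z 62.6588548945158
pin head z [86.2 96.1 98.2] [591.6 162.6  94.8] 92
```

View pics/z1.png

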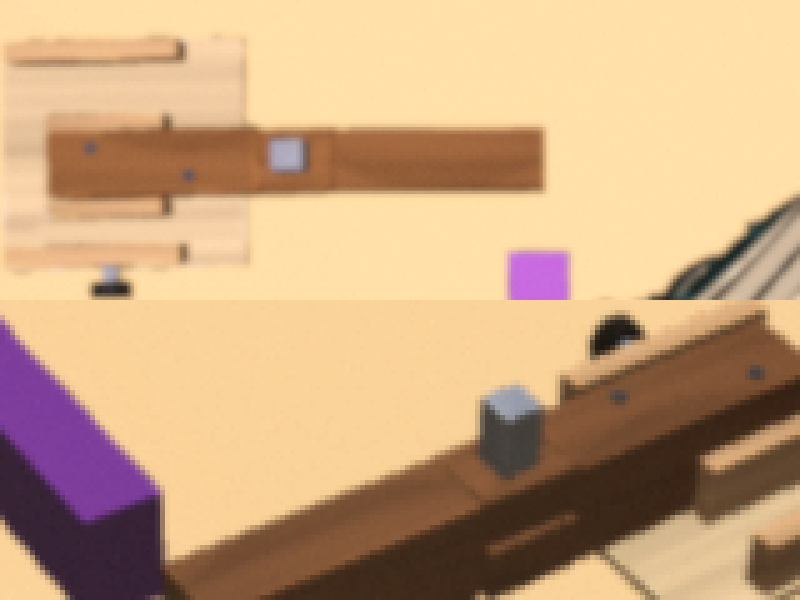

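The picture shows the pin's head sitting on the rail, top at about 96 mm (62 + 34 means flush). The rail is flat and butted, and the arm is clear. Handing in.

```bash
python3 -c "
from rig import env
print(env.job_done(), env.observe()['t'])"
```

```text
the job is handed in; nothing more can be done
the job is handed in; nothing more can be done
```

The hinge is assembled and handed in. I slid the brown rail up to the shoulder with about 8 N at the wrist. The square-headed pin, from the rack's middle hole, went down through both knuckles and seated at about 11 N. I then let go and moved the arm clear at about 21.5 s, and the handover gave no verdict.

**Last checks:**
- **Rail:** top at 62.7 mm, so it lies flat. It did not move while the pin went in, and it is in line with the fixed half.
- **Pin:** head top measured about 96 mm, which is flush (62 + 34 mm). It looks upright in both views.
- **Robot:** free of everything, wrist force near zero.

**What disagreed or was not measured:**
- **Cameras against arm:** the two cameras and the arm disagreed by up to 3–7 mm on the hole's position. I settled it by looking close up and going down by feel, and no search was needed.
- **Heights from two views:** my hand-picked points came out low: 47 mm for the rail hole instead of 62, and 27 mm for the lower hole instead of 34. I used the depth-image heights instead, which matched the text.
- **Cradle centre:** I did not measure the rail hole's distance from it. I relied on the stated clamping error of up to 10 mm, against the 14 mm limit.
- **Other objects:** I did not measure the tools and other pins again at the end. The arm came near only the rack's other two pins and the tape measure, and no unexpected force showed.

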